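# Clip the airflow sensor on the fume inlet and hold its shutter half open

## Robot

A 6-joint arm with a two-finger parallel gripper is mounted at the origin on the work surface; the furniture and walls round the work are solid. World frame = base frame: x ahead of the robot, y to its left, z up, the work surface at z = 0. Lengths are in m, angles in degrees, forces in N, time in s.
With the tool pointing down it reaches from about 0.4 to 0.825 m from the base axis. Payload 7 kg.
Tool frame: the origin (TCP) lies midway between the tips of the shut fingers; the grasp point (between the pads) lies ctrl.tcp_to_grasp behind it (ctrl.tcp_to_grasp is the distance from the TCP to the grasp point, in m); z points along the fingers, y is the line along which they close (so a half turn about z gives the same grasp; the last joint's range is limited). The gripper opens to 88 mm and grips with 3 to 60 N. Pads are 19 mm wide; open, the fingers measure 130 mm over their backs; the gripper's body (78 mm by 193 mm) begins 47 mm behind the grasp point.
Start: joints at [89.731, 20.546, 0.682, 0, -70.136, -16.507], TCP at [0.195, 0.646, 0.227] pointing down, gripper open.
Joint ranges: [-176.03, 176.03], [-82.01, 121.73], [-58.28, 71.71], [-173.87, 95.51], [-174.79, -0.11], [-173.66, 173.66]. Speed limits (degrees/s): [136.94, 136.94, 172.46, 180, 180, 180].

## Interface

Orientations are given as [roll, pitch, yaw] about the fixed x, y, z axes, in that order (R = Rz(yaw) Ry(pitch) Rx(roll)).
In Python, from plant import ctrl, imaging, close_job gives the robot as it stands.
- The arm moves only by the shell command python3 -m crank 'ROWS'. ROWS is JSON, a list of rows, each a list of 3 entries, a list of its own where there are three numbers: the shift along the world's x, y, z in m, then the turn, a rotation vector about the world's x, y, z in degrees, then the opening, from -1 (shut) to 1 (fully open), so that 0 is half open. A call has 1 to 12 rows; each row shifts and turns the commanded pose from where the row before left it; what a row does not reach is not made up. A row lasts 1/10 s, in which the tool goes at most 50 mm and 8.59 degrees, less where a joint would pass 70% of its speed; a pose out of reach is approached as far as the arm can. A call is refused whole if a number of a shift passes 0.05 or a number of a turn 8.59, either way. A call with a gripper value outside its range is refused whole. The fingers move at their own pace and stop on an object; the grip force is fixed at half the most. Time passes only in rows, so rows that do not move let the fingers close. It gives the time, the measured TCP pose, the force, the opening and the grip force at its end, in the units of the state.
- ctrl.get_obs(): the state, without advancing time (a new reading comes with each control period).
- imaging.snapshot(name): name is "scene" or "side" or "wrist"; returns (picture, depth): 480x640x3 uint8, blue, green, red; 480x640 float32, m along the optical axis (not along the pixel's ray), 0 where there is no reading.
- imaging.camera_model(name): a dict with "mtx" (3x3 intrinsics, pixels), "D" ([k1, k2, p1, p2, k3] as OpenCV has them; the pictures are not rectified), "R" (3x3) and "t" (3): a world point X has camera coordinates R X + t. Camera axes: x right, y down, z forward; pixel columns grow to the right and rows downward; lengths in m; the calibration is good to about 2 mm. A picture is of the moment at which its call begins: read the wrist's pose just before it. camera_model takes no time and is no camera call; for the wrist camera it gives the pose at the moment of the call.
- close_job(): hands the job in; it is judged then, once.
The state is a dict: "clock": time; "joint_pos": joint angles; "qvel": joint speeds; "tau": joint torques, N m; "tool_pos": TCP position; "orientation": TCP orientation; "force": force on the tool from outside, world axes, zero at the start; "moment": the same for the moment, N m; "opening": finger opening in m; "gripper_force": force on a finger pad.
Only numpy, scipy, OpenCV 4.12 (cv2) and the standard library are available. Lean on these libraries where they do the work, as an engineer would, in place of code of your own. Each camera call takes 0.05 s, during which the arm holds its last target. There are 200 camera calls.

## Task

Squeeze the sprung sensor clip, take it off its parking stand and let it close astride the upright lip of the fume inlet, well down on the lip and upright, while the inlet's shutter is still shut. Then pull the shutter by its tab towards the robot, against its spring, to half open and hold it steady there for the reading: the program finishes while still holding it. Leave the glue tin and the spray can where they stand.

Things in the scene. Friction and masses are not known exactly. Their poses are not given: they have to be found in the camera images.
- inlet: fixed grey fume inlet box, aluminium top, 240 (x) x 200 (y) x 66 mm high, turned up to 0.35 rad. Origin: centre of its underside; z up, x along the shutter's slide (away from the robot), lip on the -y side. A 60 x 60 mm opening in the top lies under a steel shutter plate between two rails. A spring barrel lies on the top in the slide line, 90 to 150 mm from the shut tab towards -x, top 80 mm up.
- lip (a point): middle of the top edge of the inlet's upright lip: an aluminium sheet 4 mm thick (inlet's y), 160 mm long (its x), standing 50 mm over the box's top, its edge 116 mm over the bench. Axes as the inlet's. Its faces are free but for a 5 mm high foot on the -y side.
- tab (a point): middle of the top of the shutter's upright black tab: 12 mm thick (along the inlet's x), 30 mm wide (along its y), 42 mm tall, its top 112 mm over the bench; free on both sides. Shut, it stands 110 mm from the lip in the inlet's +y and 22 mm from the inlet's middle in its +x. Axes as the inlet's; it moves along -x, towards the robot, as the shutter opens.
- shutter (a joint): travel of the shutter in m along the inlet's -x (towards the robot): 0 shut, 0.030 half open, 0.060 fully open (stop). A spring pulls it shut: about 4.4 N when shut, 11 N at half, 18 N at full (220 N/m); let go, it slides shut by itself.
- stand: fixed parking stand: wooden foot 80 x 70 x 12 mm and an upright steel strip 4 mm thick (x), 44 mm long (y), its top edge 70 mm over the bench. Origin: centre of its underside, z up. Turned by up to 0.5 rad.
- clip: loose grey sprung clip, 75 g, like a clothes-peg, jaws down astride the stand's strip. Origin: on its hinge pin, 15 mm over the strip's edge; z up, x across the jaws (squeeze along x), y along the pin, 24 mm wide. Jaws reach 38 mm below the pin, rubber pads 24 to 38 mm below; a sheet goes in to 4 mm below the pin. It may sit either way round. White pod on the -x jaw to x -25 mm, 6 to 32 mm below.
- clip_lever (a joint): opening of the clip in rad: 0 jaws shut, 0.133 astride a 4 mm sheet, 0.45 fully squeezed (stop; jaws then gape 12 to 16 mm). A spring shuts it; full squeeze takes about 14 N on each handle 38 mm above the pin, so a grip of 20 to 40 N squeezes it to its stop and carries it.
- glue_tin: glue tin, 103 mm across, 120 mm tall, bystander; origin: centre of its underside
- spray_adhesive: spray can with a purple cap, 58 mm across, 217 mm tall, bystander; origin: centre of its underside
- half_mark (a point): inner end of the scale's middle long tick, on the box's top beside the rail farthest from the lip. Long ticks mark shut, half and full, 30 mm apart along x; a thin pointer on the shutter, in line with the tab's middle, reaches over them.
- clip_grip (a point): point midway between the clip's two handles, 38 mm above its pin, where to squeeze. The handles reach 53 mm over the pin and flare outward: parked they measure 32 mm over their backs here, 36 mm at the top, and about 20 mm fully squeezed. Axes as the clip's.
Not all that is in view belongs to the job. There is more than one size of the clip; the job needs the middle-sized. Of the things shaped like the stand, the wooden one is meant.

How it is judged:
By the outcome, as a careful person would: the job done as asked, in the order asked, and still so for the second after the job is handed in, while the arm keeps its last pose, push and grip.
It also fails if it takes over 48 s, if anything falls off the work surface, if the arm or the gripper's body presses on something with over 40 N, if the wrist force passes 120 N, or if a joint passes its speed limit or range.

## Working session

There is one attempt and no reset: what is moved stays moved. The work goes in short steps, Python scripts to look and compute and a shell command to move; the robot and the scene stay as the last step left them, time stands still between calls to the robot, and variables do not carry over. Pictures are saved under pics/ and viewed, at most 10 in all, crops included, and the job is handed in when it is done.

```bash
ls; mkdir -p pics; python3 - <<'E'
from plant import ctrl, imaging
import cv2,numpy as np
print(ctrl.get_obs(), ctrl.tcp_to_grasp)
for n in ["scene","side"]:
    p,d=imaging.snapshot(n); cv2.imwrite(f"pics/{n}1.png",p); np.savez(f"{n}1.npz",p=p,d=d,**imaging.camera_model(n))
    m=imaging.camera_model(n);print(n,-m["R"].T@m["t"],m["R"][2])
E
```

```text
pics
{'clock': 0.0, 'joint_pos': array([ 8.97328179e+01,  2.05904927e+01,  6.32624605e-01, -2.09297150e-02,
       -7.01355921e+01, -1.65063223e+01]), 'qvel': array([ 0.00061913,  0.13498678, -0.05407558, -0.06948954,  0.01787086,
        0.0616856 ]), 'tau': array([ 1.24740716e-03, -5.82712591e+01,  2.93045032e+01,  6.99658424e+00,
        6.97313400e-03, -1.45112463e-04]), 'tool_pos': array([0.19468367, 0.64579108, 0.22562205]), 'orientation': array([ 1.79904801e+02, -7.69233560e-03, -1.67806259e+01]), 'force': array([-0.2367539 ,  0.17373438,  0.73307675]), 'moment': array([-0.01583073, -0.01660977,  0.02524893]), 'gripper_force': 0.0, 'opening': 0.08743080697827607} 0.0188
scene [-0.14697175 -0.87156751  0.71100723] [ 0.50335208  0.71424893 -0.48629739]
side [0.54885548 1.35304976 0.7967894 ] [-0.05691841 -0.88561695 -0.4609153 ]
```

View pics/scene1.png

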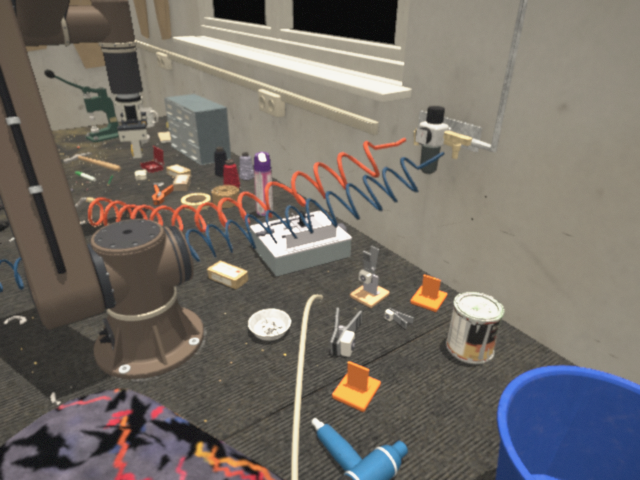

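View pics/side1.png

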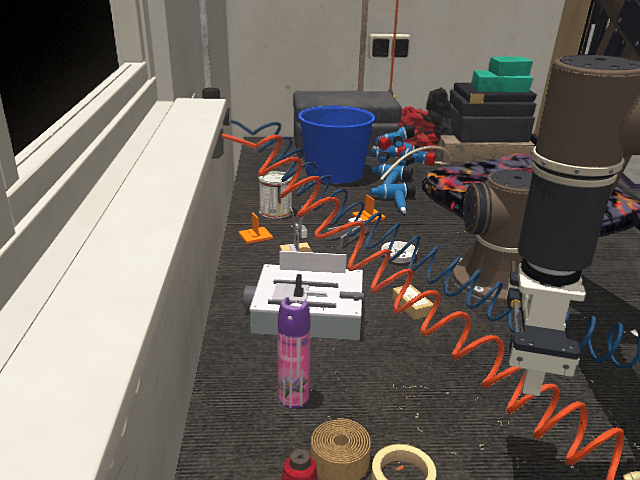

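Scene: wooden stand with clip at about (370,285), inlet (300,245), spray can (263,180), tin (475,328); a coiled hose crosses above the inlet. The side view shows the inlet at (305,295). Next, point clouds.

```bash
cat > h.py <<'E'
import numpy as np,cv2
def cloud(p,d,m):
    v,u=np.mgrid[0:480,0:640]
    n=cv2.undistortPoints(np.stack([u.ravel(),v.ravel()],1).astype(float).reshape(-1,1,2),m["mtx"],np.array(m["D"])).reshape(-1,2)
    z=d.ravel().astype(float); c=np.c_[n*z[:,None],z]
    X=(c-np.array(m["t"]).ravel())@np.array(m["R"])
    X[z==0]=np.nan
    return X.reshape(480,640,3)
def load(n):
    f=np.load(n+".npz"); return f["p"],f["d"],cloud(f["p"],f["d"],f)
def topview(cl,x0,x1,y0,y1,s,zmax=9,zmin=-.1):
    # rows: x decreasing downwards, cols: y decreasing to right
    H=int((x1-x0)*s);W=int((y1-y0)*s);im=np.zeros((H,W,3),np.uint8);zb=np.full((H,W),-9.)
    for p,X in cl:
        X=X.reshape(-1,3);P=p.reshape(-1,3)
        o=np.isfinite(X[:,0])&(X[:,2]<zmax)&(X[:,2]>zmin);X=X[o];P=P[o]
        r=((x1-X[:,0])*s).astype(int);c=((y1-X[:,1])*s).astype(int)
        k=(r>=0)&(r<H)&(c>=0)&(c<W)
        for i in np.where(k)[0]:
            if X[i,2]>zb[r[i],c[i]]: zb[r[i],c[i]]=X[i,2]; im[r[i],c[i]]=P[i]
    return im,zb
E
python3 - <<'E'
from h import *
S=load("scene1");T=load("side1")
for n,L,px in [("scene",S,[(369,280),(371,255),(364,300),(300,240),(350,240),(297,222),(263,185),(475,302),(340,188),(280,195),(380,160),(425,135),(230,230),(305,294),(388,145)]),("side",T,[(300,285),(310,262),(293,320),(345,270),(300,190),(330,230),(370,262),(270,160),(212,120)])]:
    for u,v in px: print(n,u,v,L[2][v,u].round(3))
im,zb=topview([(S[0],S[2]),(T[0],T[2])],.2,1.0,-.55,.45,600,zmax=.3)
im=cv2.dilate(im,np.ones((2,2)))
cv2.imwrite("pics/top1.png",im)
E
```

```text
scene 369 280 [ 0.507 -0.162  0.064]
scene 371 255 [ 0.532 -0.136  0.115]
scene 364 300 [ 0.492 -0.166  0.01 ]
scene 300 240 [0.451 0.07  0.088]
scene 350 240 [0.604 0.037 0.056]
scene 297 222 [0.516 0.189 0.076]
scene 263 185 [0.526 0.417 0.117]
scene 475 302 [ 0.591 -0.41   0.115]
scene 340 188 [0.78  0.321 0.081]
scene 280 195 [ 0.665  0.547 -0.001]
scene 380 160 [0.783 0.13  0.24 ]
scene 425 135 [ 0.685 -0.126  0.396]
scene 230 230 [ 0.384  0.396 -0.004]
scene 305 294 [ 0.389 -0.049  0.   ]
scene 388 145 [ 0.648 -0.042  0.355]
side 300 285 [0.517 0.196 0.102]
side 310 262 [0.49  0.074 0.092]
side 293 320 [0.536 0.472 0.198]
side 345 270 [0.406 0.083 0.075]
side 300 190 [ 0.511 -0.089  0.211]
side 330 230 [ 0.422 -0.215  0.037]
side 370 262 [ 0.32  -0.091  0.001]
side 270 160 [ 0.585 -0.056  0.301]
side 212 120 [0.686 0.201 0.469]
```

View pics/top1.png

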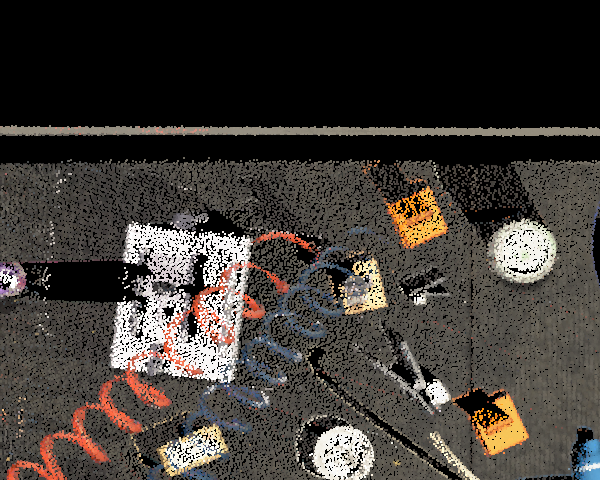

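The top view shows the inlet at (180,300), the wooden stand with clip at (358,285), and red and blue hose coils crossing the inlet and stand. I need the hose heights.

```bash
python3 - <<'E'
from h import *
S=load("scene1");T=load("side1")
for nm in["red","blue"]:
    pts=[]
    for p,d,X in(S,T):
        h=cv2.cvtColor(p,cv2.COLOR_BGR2HSV)
        H,s,v=h[...,0],h[...,1],h[...,2]
        m=((H<9)&(s>150)) if nm=="red" else ((H>98)&(H<118)&(s>90))
        m&=(X[...,2]>.1)&(X[...,0]>.2)&(X[...,0]<.9)&(X[...,1]>-.35)&(X[...,1]<.5)
        pts.append(X[m])
    P=np.vstack(pts);print(nm,len(P))
    for y in np.arange(-.3,.5,.05):
        q=P[(P[:,1]>=y)&(P[:,1]<y+.05)]
        if len(q)>5: print(round(y,2),len(q),"x",np.percentile(q[:,0],[2,50,98]).round(3),"z",np.percentile(q[:,2],[2,50,98]).round(3))
for n,L in(("scene",S),("side",T)):
  im=L[0]; c=im[230:320,330:420] if n=="scene" else im[235:345,235:375]
  c=cv2.resize(c,None,fx=5 if n=="scene" else 4,fy=5 if n=="scene" else 4,interpolation=cv2.INTER_CUBIC)
  cv2.imwrite(f"pics/c_{n}.png",c)
E
```

```text
red 4490
-0.1 224 x [0.559 0.573 0.686] z [0.288 0.325 0.364]
-0.05 583 x [0.512 0.597 0.689] z [0.258 0.35  0.371]
-0.0 524 x [0.471 0.531 0.607] z [0.221 0.295 0.335]
0.05 572 x [0.429 0.477 0.557] z [0.189 0.259 0.305]
0.1 483 x [0.375 0.462 0.516] z [0.154 0.23  0.273]
0.15 516 x [0.325 0.405 0.473] z [0.121 0.203 0.238]
0.2 529 x [0.281 0.35  0.412] z [0.103 0.165 0.199]
0.25 437 x [0.232 0.316 0.367] z [0.102 0.149 0.176]
0.3 278 x [0.204 0.291 0.323] z [0.107 0.142 0.156]
0.35 273 x [0.203 0.242 0.27 ] z [0.103 0.129 0.139]
0.4 68 x [0.2   0.208 0.218] z [0.1   0.107 0.115]
blue 2730
-0.25 36 x [0.565 0.573 0.587] z [0.305 0.323 0.338]
-0.2 326 x [0.515 0.569 0.68 ] z [0.259 0.337 0.364]
-0.15 359 x [0.477 0.552 0.621] z [0.22  0.301 0.363]
-0.1 360 x [0.438 0.514 0.579] z [0.199 0.261 0.316]
-0.05 339 x [0.362 0.423 0.532] z [0.168 0.225 0.274]
-0.0 414 x [0.283 0.371 0.468] z [0.131 0.183 0.243]
0.05 329 x [0.202 0.298 0.398] z [0.11  0.158 0.21 ]
0.1 357 x [0.202 0.289 0.349] z [0.103 0.164 0.194]
0.15 196 x [0.203 0.23  0.265] z [0.102 0.136 0.167]
0.2 14 x [0.202 0.207 0.216] z [0.117 0.129 0.138]
```

View pics/c_scene.png

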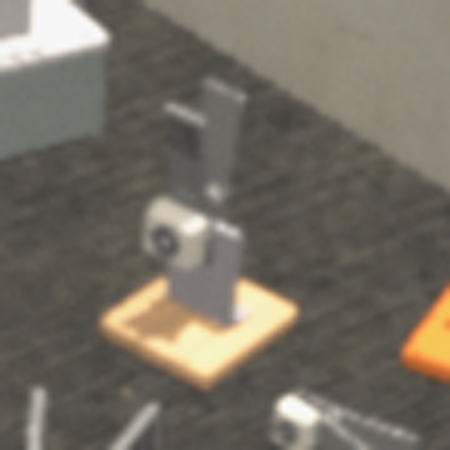

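The clip's pod sits on the robot/camera side of the strip. Now the lip, tab, and stand from the clouds.

```bash
python3 - <<'E'
from h import *
from plant import imaging
S=load("scene1");T=load("side1")
m=imaging.camera_model("wrist");print("wrist cam",-m["R"].T@m["t"],m["R"][2],m["R"][0],m["mtx"][0,0])
for nm,L in(("scene",S),("side",T)):
    p,d,X=L; Q=X.reshape(-1,3)
    a=Q[(Q[:,2]>.08)&(Q[:,2]<.12)&(Q[:,0]>.38)&(Q[:,0]<.66)&(Q[:,1]>.0)&(Q[:,1]<.14)]
    for it in range(4):
        k=np.polyfit(a[:,0],a[:,1],1); r=a[:,1]-np.polyval(k,a[:,0]); a=a[abs(r)<.006+.01*(it<2)]
    print(nm,"lip line yaw",np.degrees(np.arctan(k[0])),"y at .5",np.polyval(k,.5),len(a),"x",np.percentile(a[:,0],[1,99]),"z98",np.percentile(a[:,2],98))
    g=p.max(2)<70
    b=X[g&(X[...,2]>.085)&(X[...,2]<.125)&(X[...,0]>.45)&(X[...,0]<.6)&(X[...,1]>.13)&(X[...,1]<.23)]
    print("tab",len(b),b.mean(0) if len(b) else 0,b.min(0) if len(b) else 0,b.max(0) if len(b) else 0)
    w=Q[(Q[:,2]>.006)&(Q[:,2]<.018)&(Q[:,0]>.44)&(Q[:,0]<.6)&(Q[:,1]>-.23)&(Q[:,1]<-.07)]
    print("foot",len(w), w.mean(0), cv2.minAreaRect((w[:,:2]*1000).astype(np.float32)))
    c=Q[(Q[:,2]>.03)&(Q[:,2]<.15)&(Q[:,0]>.45)&(Q[:,0]<.58)&(Q[:,1]>-.21)&(Q[:,1]<-.1)]
    print("clip",len(c),c.mean(0),np.percentile(c,2,axis=0),np.percentile(c,98,axis=0))
E
```

```text
wrist cam [0.26951109 0.62288429 0.38454425] [-0.27559895  0.08291282 -0.95769028] [-2.88847794e-01 -9.57375003e-01  2.37543558e-04] 392.7328689405067
scene lip line yaw -7.244742679473875 y at .5 0.06582080698782525 528 x [0.41071808 0.56463199] z98 0.11631008765003877
tab 18 [0.52193746 0.17143172 0.1015111 ] [0.51705719 0.1613285  0.08657128] [0.53047742 0.18551055 0.11451102]
foot 430 [ 0.51450432 -0.1590906   0.01162375] ((521.864990234375, -151.13909912109375), (83.86554718017578, 71.09871673583984), 13.31882381439209)
clip 572 [ 0.51730325 -0.15028676  0.08781348] [ 0.49563259 -0.17018907  0.03175679] [ 0.53808444 -0.13242314  0.13702306]
side lip line yaw -7.034274421465441 y at .5 0.0711259019964296 913 x [0.40728292 0.56154222] z98 0.11765359961956856
tab 78 [0.52053188 0.18784413 0.10342354] [0.51407812 0.16217714 0.0852018 ] [0.52557659 0.1979666  0.11506167]
foot 222 [ 0.52456839 -0.15907716  0.01315672] ((545.0476684570312, -164.3659210205078), (82.37075805664062, 148.84983825683594), 64.81971740722656)
clip 298 [ 0.51429322 -0.13471677  0.08120122] [ 0.49300757 -0.15351028  0.03544558] [ 0.53365145 -0.12140381  0.13796059]
```

```bash
python3 -m crank '[[[0.015,-0.04,0.03],[0,0,0],1],[[0.02,-0.05,0.03],[0,0,-8.5],1],[[0.02,-0.05,0.02],[0,0,-8.5],1],[[0.02,-0.05,0],[0,0,-8.5],1],[[0.02,-0.05,0],[0,0,-8.5],1],[[0.02,-0.05,0],[0,0,-8.5],1],[[0.02,-0.05,0],[0,0,-8.5],1],[[0.02,-0.05,0],[0,0,-8.5],1],[[0.02,-0.05,0],[0,0,0],1],[[0.02,-0.05,0],[0,0,0],1],[[0,0,0],[0,0,0],1]]'
```

```text
clock: 1.2
tool_pos: [0.3736, 0.1943, 0.2972]
orientation: [-180.0, -0.0, -76.6]
force: [0.5, -0.1, 0.2]
opening: 0.0877
gripper_force: 0.0
```

```bash
python3 -m crank '[[[0.0175,-0.043,0],[0,0,0],1],[[0.0175,-0.043,0],[0,0,0],1],[[0.0175,-0.043,0],[0,0,0],1],[[0.0175,-0.043,0],[0,0,0],1],[[0.0175,-0.043,0],[0,0,0],1],[[0.0175,-0.043,0],[0,0,0],1],[[0.0175,-0.043,0],[0,0,0],1],[[0.0175,-0.043,0],[0,0,0],1],[[0,0,-0.02],[0,0,0],1],[[0,0,0],[0,0,0],1]]'
python3 - <<'E'
from h import *
from plant import imaging,ctrl
o=ctrl.get_obs();print(o["tool_pos"],o["joint_pos"].round(1),o["force"])
m=imaging.camera_model("wrist")
p,d=imaging.snapshot("wrist");cv2.imwrite("pics/w1.png",p);np.savez("w1.npz",p=p,d=d,**m)
X=cloud(p,d,m);Q=X.reshape(-1,3)
print((d==0).mean())
w=Q[(Q[:,2]>.006)&(Q[:,2]<.018)&(Q[:,0]>.44)&(Q[:,0]<.6)&(Q[:,1]>-.23)&(Q[:,1]<-.07)]
print("foot",len(w), w.mean(0), cv2.minAreaRect((w[:,:2]*1000).astype(np.float32)))
for z0,z1 in((.055,.085),(.085,.11),(.11,.126),(.126,.15)):
    c=Q[(Q[:,2]>z0)&(Q[:,2]<z1)&(Q[:,0]>.45)&(Q[:,0]<.58)&(Q[:,1]>-.21)&(Q[:,1]<-.1)]
    if len(c)>5: print("clip",z0,len(c),c.mean(0),c[:,2].max(),cv2.minAreaRect((c[:,:2]*1000).astype(np.float32)))
E
```

```text
clock: 2.2
tool_pos: [0.5115, -0.1459, 0.2738]
orientation: [179.7, 0.1, -76.5]
force: [-0.3, 0.7, -0.4]
opening: 0.0878
gripper_force: 0.0
[ 0.5114887  -0.14586046  0.27383642] [  5.2   5.6 -12.7  -0.1 -72.    8.4] [-0.2828429   0.66748076 -0.44424413]
0.004029947916666667
foot 3303 [ 0.52625484 -0.15725931  0.01283943] ((533.4112548828125, -177.33702087402344), (88.52018737792969, 144.74221801757812), 21.442148208618164)
clip 0.055 636 [ 0.51080213 -0.15131728  0.07378097] 0.08496930047546458 ((512.8361206054688, -150.3841094970703), (36.3987922668457, 40.3575439453125), 7.841612815856934)
clip 0.085 592 [ 0.52068202 -0.14242047  0.09326107] 0.10993706213221208 ((519.689697265625, -141.43385314941406), (25.36838150024414, 27.733835220336914), 15.983120918273926)
clip 0.11 250 [ 0.52238851 -0.14294904  0.11804308] 0.1259991357138442 ((520.2568359375, -141.42523193359375), (29.884254455566406, 23.8043212890625), 12.834150314331055)
clip 0.126 485 [ 0.52085142 -0.14187753  0.13568303] 0.14009214412890864 ((520.1089477539062, -141.3858642578125), (36.21604537963867, 24.068275451660156), 12.353379249572754)
```

View pics/w1.png

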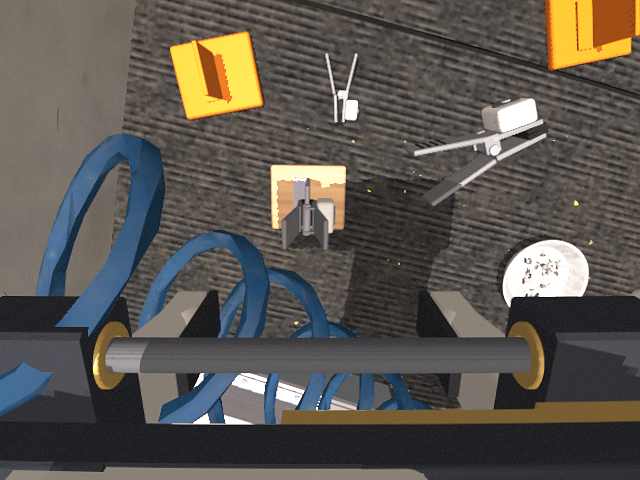

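The wrist view shows the clip at (308,215) with its pod on the robot's side. The hoses pass through the gripper with no force, so they're only visual. Descending to the grasp.

```bash
python3 -m crank '[[[0.0087,0.0045,-0.04],[0,0,-1],1],[[0,0,-0.04],[0,0,0],1],[[0,0,-0.04],[0,0,0],1],[[0,0,-0.03],[0,0,0],1],[[0,0,0],[0,0,0],1],[[0,0,0],[0,0,0],1]]'
```

```text
clock: 2.85
tool_pos: [0.5223, -0.1398, 0.1285]
orientation: [-180.0, -0.0, -77.2]
force: [1.0, -0.4, 0.2]
opening: 0.0878
gripper_force: 0.0
```

```bash
python3 -m crank '[[[-0.0015,-0.001,-0.012],[0,0,-0.4],1],[[0,0,-0.012],[0,0,0],1],[[0,0,0],[0,0,0],1],[[0,0,0],[0,0,0],1]]'
python3 - <<'E'
from plant import ctrl
o=ctrl.get_obs();print(o["tool_pos"],o["orientation"],o["force"])
E
```

```text
clock: 3.25
tool_pos: [0.5201, -0.1417, 0.1032]
orientation: [180.0, -0.0, -77.7]
force: [0.9, 0.5, -0.4]
opening: 0.0878
gripper_force: 0.0
[ 0.52005615 -0.14166615  0.10324428] [ 1.79993745e+02 -8.24151877e-03 -7.76684448e+01] [ 0.93397738  0.49053255 -0.36829596]
```

```bash
python3 -m crank '[[[0,0,0],[0,0,0],-1],[[0,0,0],[0,0,0],-1],[[0,0,0],[0,0,0],-1],[[0,0,0],[0,0,0],-1],[[0,0,0],[0,0,0],-1],[[0,0,0],[0,0,0],-1],[[0,0,0],[0,0,0],-1],[[0,0,0],[0,0,0],-1],[[0,0,0],[0,0,0],-1],[[0,0,0],[0,0,0],-1]]'
```

```text
clock: 4.25
tool_pos: [0.5199, -0.1416, 0.1029]
orientation: [180.0, 0.0, -77.7]
force: [0.0, 0.5, -1.8]
opening: 0.0194
gripper_force: 30.0
```

```bash
python3 -m crank '[[[0,0,0.01],[0,0,0],-1],[[0,0,0.02],[0,0,0],-1],[[0,0,0.03],[0,0,0],-1],[[0,0,0.04],[0,0,0],-1],[[0,0,0.04],[0,0,0],-1],[[0,0,0.01],[0,0,0],-1],[[0,0,0],[0,0,0],-1]]' && python3 -m crank '[[[-0.0034,0.0212,0],[0,0,7],-1],[[-0.0034,0.0212,0],[0,0,7],-1],[[-0.0034,0.0212,0],[0,0,7],-1],[[-0.0034,0.0212,0],[0,0,7],-1],[[-0.0034,0.0212,0],[0,0,7],-1],[[-0.0034,0.0212,0],[0,0,7],-1],[[-0.0034,0.0212,0],[0,0,7],-1],[[-0.0034,0.0212,0],[0,0,7],-1],[[-0.0034,0.0212,0],[0,0,7],-1],[[-0.0034,0.0212,0],[0,0,7.5],-1],[[0,0,0],[0,0,0],-1],[[0,0,0],[0,0,0],-1]]'
cat > w.py <<'E'
import sys
from h import *
from plant import imaging,ctrl
n=sys.argv[1]
o=ctrl.get_obs();print(o["tool_pos"],o["orientation"],o["force"],o["opening"])
m=imaging.camera_model("wrist")
p,d=imaging.snapshot("wrist");cv2.imwrite(f"pics/{n}.png",p);np.savez(n+".npz",p=p,d=d,tp=o["tool_pos"],**m)
X=cloud(p,d,m);Q=X.reshape(-1,3)
a=Q[(Q[:,2]>.1)&(Q[:,2]<.122)&(Q[:,0]>.38)&(Q[:,0]<.6)&(Q[:,1]>.03)&(Q[:,1]<.11)]
print("lip",len(a))
if len(a)>30: print(a.mean(0),np.percentile(a[:,2],98),cv2.minAreaRect((a[:,:2]*1000).astype(np.float32)))
E
python3 w.py w2
```

```text
clock: 4.95
tool_pos: [0.521, -0.1416, 0.2557]
orientation: [-179.7, -0.0, -77.7]
force: [0.5, -0.6, -2.8]
opening: 0.0191
gripper_force: 30.0
clock: 6.15
tool_pos: [0.4853, 0.0705, 0.2518]
orientation: [179.9, 0.1, -7.2]
force: [0.1, -0.3, -0.5]
opening: 0.019
gripper_force: 30.0
[0.48525517 0.07047405 0.25179744] [ 1.79932867e+02  1.14321214e-01 -7.19487289e+00] [ 0.13002792 -0.34716894 -0.53418579] 0.01897104507422389
lip 452
[0.50507135 0.0683416  0.11657669] 0.11801292060478305 ((512.1343994140625, 67.51040649414062), (3.1810343265533447, 108.06915283203125), 82.81298828125)
```

View pics/w2.png

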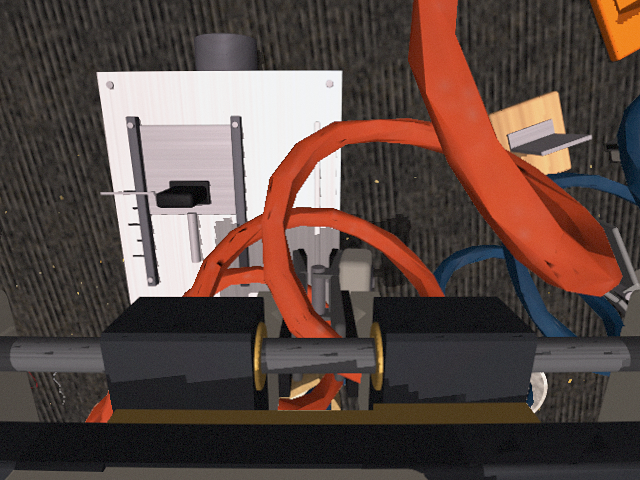

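The wrist view shows the held clip (pin near (319,268), pod (355,270)) above the lip, whose line is at (318,180). Tab is at (183,197), with the pointer on the shut tick. Checking the clip's offset to the lip line.

```bash
python3 - <<'E'
from h import *
f=np.load("w2.npz");X=cloud(f["p"],f["d"],f);tp=f["tp"]
a=np.radians(-7.19);ex=np.array([np.cos(a),np.sin(a)]);ey=np.array([-ex[1],ex[0]])
R=X-tp; L=np.stack([R[...,:2]@ex,R[...,:2]@ey,R[...,2]],-1)
for u,v in[(319,268),(319,275),(319,285),(319,310),(313,290),(326,290),(300,290),(335,310),(345,280),(355,265),(355,280),(370,270)]: print(u,v,(L[v,u]*1000).round(1))
m=(abs(L[...,0])<.03)&(abs(L[...,1])<.04)&(L[...,2]<.03)&(L[...,2]>-.07)
for z in range(-65,25,6):
    q=L[m&(L[...,2]>z/1e3)&(L[...,2]<(z+6)/1e3)]
    if len(q)>3: print(z,len(q),"x",(q[:,0].max()*1000).round(1),"y",(np.percentile(q[:,1],[1,50,99])*1000).round(1))
# tab top
g=(X[...,2]>.105)&(X[...,2]<.12)&(X[...,1]>.13)&(X[...,1]<.24)&(X[...,0]>.45)&(X[...,0]<.6)
q=X[g];print("tab",len(q),cv2.minAreaRect((q[:,:2]*1000).astype(np.float32)),q[:,2].max(), np.median(q,axis=0))
E
```

```text
319 268 [ 13.3  -0.9 -17.7]
319 275 [ 10.6  -0.9 -15.4]
319 285 [  5.1  -0.9 -16.4]
319 310 [ -8.3  -0.9 -16.6]
313 290 [  2.5   2.  -16.4]
326 290 [ -69.5   -7.9 -182.2]
300 290 [30.4  5.1 47.9]
335 310 [11.6 -6.9 23.7]
345 280 [  5.  -13.8 -23. ]
355 265 [ 13.1 -18.5 -22.4]
355 280 [  5.  -18.8 -22.9]
370 270 [  9.7 -26.3 -24.6]
-65 220 x -3.9 y [-3.5 35.6 39.9]
-59 71 x 11.5 y [-12.3   4.4  11.7]
-53 92 x 12.8 y [-14.4   7.9  13.8]
-47 264 x 14.8 y [-28.2  -7.5  12.8]
-41 174 x 28.4 y [-28.9 -16.1  12. ]
-35 834 x 30.0 y [-38.8 -24.1  10.4]
-29 1123 x 29.6 y [-39.5 -21.6   9.2]
-23 1120 x 30.0 y [-39.8  -5.8  33.9]
-17 855 x 30.0 y [-9.3  1.  39.7]
-11 138 x 25.9 y [-10.1   5.8  39.9]
-5 93 x 11.8 y [-13.1  -6.6   6.8]
1 168 x 11.8 y [-25.4 -10.7  24.2]
7 367 x 12.1 y [-25.6 -12.2  24.3]
13 377 x 12.0 y [-22.3 -12.2  20.9]
19 498 x 12.0 y [-21.1 -10.8  19.8]
tab 641 ((522.83935546875, 176.80975341796875), (29.91688346862793, 11.72156047821045), 82.74803161621094) 0.11537826991933653 [0.52334826 0.1758525  0.11272846]
```

```bash
python3 -m crank '[[[0.0005,0.001,-0.02],[0,0,0],-1],[[0,0,-0.03],[0,0,0],-1],[[0,0,-0.02],[0,0,0],-1],[[0,0,0],[0,0,0],-1],[[0,0,0],[0,0,0],-1]]'; python3 w.py w3; python3 - <<'E'
from h import *
f=np.load("w3.npz");X=cloud(f["p"],f["d"],f);tp=f["tp"]
a=np.radians(-7.19);ex=np.array([np.cos(a),np.sin(a)]);ey=np.array([-ex[1],ex[0]])
R=X-tp; L=np.stack([R[...,:2]@ex,R[...,:2]@ey,R[...,2]],-1)
for z in (-59,-53,-47,-20):
    m=(abs(L[...,0])<.03)&(abs(L[...,1])<.022)&(L[...,2]<z/1e3+.006)&(L[...,2]>z/1e3); q=L[m]
    if len(q)>3: print(z,len(q),(np.percentile(q[:,1],[1,50,99])*1000).round(1))
m=(L[...,0]>.025)&(L[...,0]<.08)&(abs(L[...,1])<.01)&(abs(X[...,2]-.116)<.004)
print("lip y rel",np.percentile(L[m][:,1],[2,50,98])*1000,m.sum())
E
```

```text
clock: 6.7
tool_pos: [0.4867, 0.0707, 0.1832]
orientation: [179.9, 0.0, -7.2]
force: [0.8, -0.5, -0.5]
opening: 0.0194
gripper_force: 30.0
[0.48670104 0.07072005 0.183237  ] [ 1.79947920e+02  2.35794256e-02 -7.24997692e+00] [ 0.75559722 -0.49562951 -0.509164  ] 0.01941518378081548
lip 509
[0.50890466 0.06788825 0.1165567 ] 0.1180023486898895 ((500.2917785644531, 69.18177795410156), (3.5395140647888184, 132.69781494140625), 82.82180786132812)
-59 22 [-13.3  -8.6  12.7]
-53 26 [-14.3  11.7  13.4]
-47 47 [-21.7 -17.   12.4]
-20 694 [-6.3 -0.9  5.3]
lip y rel [-1.58396179  0.08582645  1.84665966] 230
```

```bash
python3 -m crank '[[[0,0.0005,-0.01],[0,0,0],-1],[[0,0,-0.01],[0,0,0],-1],[[0,0,-0.01],[0,0,0],-1],[[0,0,-0.007],[0,0,0],-1],[[0,0,-0.005],[0,0,0],-1],[[0,0,0],[0,0,0],-1],[[0,0,0],[0,0,0],-1]]'
```

```text
clock: 7.45
tool_pos: [0.4866, 0.0719, 0.1411]
orientation: [180.0, 0.0, -7.2]
force: [0.2, -0.2, -1.1]
opening: 0.0195
gripper_force: 30.0
```

```bash
python3 -m crank '[[[0,0,0],[0,0,0],-0.45],[[0,0,0],[0,0,0],-0.35],[[0,0,0],[0,0,0],-0.25],[[0,0,0],[0,0,0],-0.15],[[0,0,0],[0,0,0],0],[[0,0,0],[0,0,0],0.4],[[0,0,0],[0,0,0],0.4],[[0,0,0],[0,0,0],0.4],[[0,0,0],[0,0,0],0.4]]' && python3 -m crank '[[[0,0,0.02],[0,0,0],0.4],[[0,0,0.04],[0,0,0],0.4],[[0,0,0.04],[0,0,0],0.4],[[0,0,0],[0,0,0],0.4],[[0,0,0],[0,0,0],0.4]]'; python3 w.py w4
python3 - <<'E'
from h import *
f=np.load("w4.npz");X=cloud(f["p"],f["d"],f)
q=X[(X[...,0]>.44)&(X[...,0]<.53)&(X[...,1]>.03)&(X[...,1]<.115)&(X[...,2]>.12)&(X[...,2]<.18)]
for z in np.arange(.12,.18,.006):
    c=q[(q[:,2]>=z)&(q[:,2]<z+.006)]
    if len(c)>8: print(round(z,3),len(c),cv2.minAreaRect((c[:,:2]*1000).astype(np.float32)),c[:,2].max())
E
```

```text
clock: 8.35
tool_pos: [0.4866, 0.0719, 0.1411]
orientation: [-180.0, -0.0, -7.2]
force: [0.0, -0.3, 0.5]
opening: 0.0611
gripper_force: 0.0
clock: 8.85
tool_pos: [0.4869, 0.0722, 0.242]
orientation: [-179.9, -0.1, -7.2]
force: [0.1, 0.7, -0.4]
opening: 0.0611
gripper_force: 0.0
[0.48689144 0.07221529 0.24196822] [-1.79898350e+02 -1.08424195e-01 -7.18136531e+00] [ 0.13775905  0.661106   -0.41598991] 0.06105162035638194
lip 602
[0.49401012 0.06619955 0.11527466] 0.11825528049384508 ((486.24029541015625, 61.06072235107422), (31.40163803100586, 159.36671447753906), 84.62032318115234)
0.12 151 ((480.7288513183594, 71.13153839111328), (12.546961784362793, 17.688514709472656), 83.00574493408203) 0.12595268355061945
0.126 237 ((481.60491943359375, 71.3603515625), (14.479364395141602, 18.900615692138672), 82.94184112548828) 0.13195834569618098
0.132 65 ((483.6253356933594, 70.97561645507812), (16.780248641967773, 18.744688034057617), 81.3359603881836) 0.13799871273620193
0.138 99 ((484.0882568359375, 70.8504867553711), (18.471342086791992, 20.771419525146484), 82.18975067138672) 0.14394191077083776
0.144 106 ((485.5107116699219, 70.78876495361328), (20.506954193115234, 21.87926483154297), 82.04098510742188) 0.14997144463971399
0.15 124 ((486.3586120605469, 71.98675537109375), (25.03652000427246, 22.74894142150879), 82.64432525634766) 0.15596892422486805
0.156 148 ((486.11602783203125, 72.3042221069336), (27.994354248046875, 23.225717544555664), 81.57537841796875) 0.16197360064485206
0.162 163 ((485.8617248535156, 70.92118835449219), (32.29410171508789, 23.832483291625977), 82.82035827636719) 0.16798013375872908
0.168 190 ((486.0856018066406, 70.11800384521484), (35.34288024902344, 23.298500061035156), 82.98900604248047) 0.17398893305140065
0.174 387 ((485.90179443359375, 70.53190612792969), (35.90449905395508, 23.521257400512695), 82.58720397949219) 0.17820106025941632
```

View pics/w4.png

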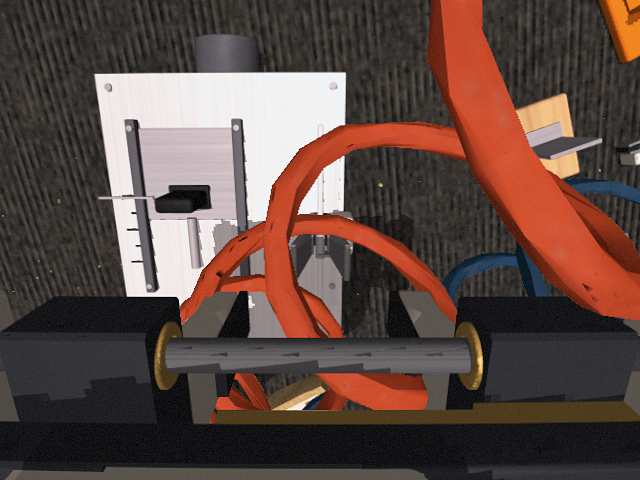

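The clip sits astride the lip, upright, at (320,245), with its top at about 0.175. Now to above the tab, with the fingers closing along the slide.

```bash
python3 -m crank '[[[0.0033,0.0095,0],[0,0,8.18],0.4],[[0.0033,0.0095,0],[0,0,8.18],0.4],[[0.0033,0.0095,0],[0,0,8.18],0.4],[[0.0033,0.0095,0],[0,0,8.18],0.4],[[0.0033,0.0095,0],[0,0,8.18],0.4],[[0.0033,0.0095,0],[0,0,8.18],0.4],[[0.0033,0.0095,0],[0,0,8.18],0.4],[[0.0033,0.0095,0],[0,0,8.18],0.4],[[0.0033,0.0095,0],[0,0,8.18],0.4],[[0.0033,0.0095,0],[0,0,8.18],0.4],[[0.0033,0.0095,0],[0,0,8.18],0.4],[[0,0,0],[0,0,0],0.4]]'; python3 -m crank '[[[0,0,-0.03],[0,0,0],0.4],[[0,0,0],[0,0,0],0.4],[[0,0,0],[0,0,0],0.4]]';python3 w.py w5; python3 - <<'E'
from h import *
f=np.load("w5.npz");X=cloud(f["p"],f["d"],f)
g=(X[...,2]>.107)&(X[...,2]<.12)&(X[...,1]>.13)&(X[...,1]<.24)&(X[...,0]>.49)&(X[...,0]<.56)
q=X[g];print("tab",len(q),cv2.minAreaRect((q[:,:2]*1000).astype(np.float32)),q[:,2].max(), np.median(q,axis=0))
E
```

```text
clock: 10.1
tool_pos: [0.5225, 0.1768, 0.2393]
orientation: [-179.9, 0.1, 83.0]
force: [-0.5, 0.1, 0.2]
opening: 0.0614
gripper_force: 0.0
clock: 10.4
tool_pos: [0.5223, 0.1757, 0.2106]
orientation: [-179.9, 0.1, 82.7]
force: [-0.4, 0.1, 0.5]
opening: 0.0611
gripper_force: 0.0
[0.52231731 0.17565121 0.21055391] [-1.79911672e+02  1.12674092e-01  8.26627167e+01] [-0.3623363   0.11498382  0.45035632] 0.06106339401727002
lip 1442
[0.51914877 0.06839087 0.11380988] 0.12111605450379961 ((503.3063659667969, 61.330955505371094), (33.341373443603516, 122.68511962890625), 77.15785217285156)
tab 744 ((522.8177490234375, 177.2633056640625), (30.406768798828125, 11.848388671875), 82.9748306274414) 0.11558211288296559 [0.52303572 0.17848675 0.11262816]
```

View pics/w5.png

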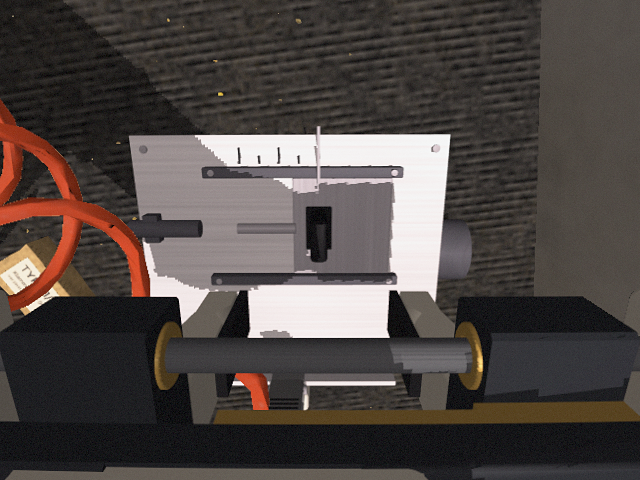

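The wrist view shows the tab at (318,235), the pointer on the shut tick (318,150), and the half tick at (279,155). Descending onto the tab.

```bash
python3 -m crank '[[[0.0005,0.001,-0.03],[0,0,0.2],0.4],[[0,0,-0.04],[0,0,0],0.4],[[0,0,-0.03],[0,0,0],0.4],[[0,0,-0.015],[0,0,0],0.4],[[0,0,-0.01],[0,0,0],0.4],[[0,0,0],[0,0,0],0.4],[[0,0,0],[0,0,0],0.4]]' && python3 -m crank '[[[0,0,0],[0,0,0],0],[[0,0,0],[0,0,0],-0.5],[[0,0,0],[0,0,0],-1],[[0,0,0],[0,0,0],-1],[[0,0,0],[0,0,0],-1],[[0,0,0],[0,0,0],-1],[[0,0,0],[0,0,0],-1],[[0,0,0],[0,0,0],-1]]'; python3 -c "
from plant import ctrl
o=ctrl.get_obs();print(o['tool_pos'],o['orientation'],o['force'],o['opening'],o['moment'])"
```

```text
clock: 11.15
tool_pos: [0.5241, 0.1778, 0.0872]
orientation: [179.9, -0.0, 83.0]
force: [-0.1, 0.0, 0.5]
opening: 0.0612
gripper_force: 0.0
clock: 11.95
tool_pos: [0.5225, 0.1774, 0.086]
orientation: [-179.9, 0.0, 83.0]
force: [-4.1, 1.9, 3.1]
opening: 0.012
gripper_force: 30.0
[0.52247087 0.17741743 0.08596566] [-1.79921285e+02  1.48526646e-02  8.29821161e+01] [-4.13428104  1.93063787  3.08096804] 0.01195252771946345 [ 0.49312823  1.47985126 -0.13842457]
```

```bash
python3 -m crank '[[[-0.003,0.0004,0],[0,0,0],-1],[[-0.003,0.0004,0],[0,0,0],-1],[[-0.003,0.0004,0],[0,0,0],-1],[[-0.003,0.0004,0],[0,0,0],-1],[[-0.003,0.0004,0],[0,0,0],-1],[[-0.003,0.0004,0],[0,0,0],-1],[[-0.003,0.0003,0],[0,0,0],-1],[[-0.003,0.0003,0],[0,0,0],-1],[[-0.003,0.0004,0],[0,0,0],-1],[[-0.0027,0.0004,0],[0,0,0],-1],[[0,0,0],[0,0,0],-1],[[0,0,0],[0,0,0],-1]]'; python3 w.py w6;python3 - <<'E'
import cv2
p=cv2.imread("pics/w6.png");cv2.imwrite("pics/w6c.png",cv2.resize(p[20:320,100:500],None,fx=2,fy=2,interpolation=cv2.INTER_CUBIC))
E
```

```text
clock: 13.15
tool_pos: [0.4949, 0.181, 0.086]
orientation: [179.9, -0.0, 83.0]
force: [9.8, -3.4, -7.1]
opening: 0.0121
gripper_force: 30.0
[0.49493955 0.18097913 0.08597494] [ 1.79876841e+02 -7.42940834e-03  8.30111021e+01] [ 9.75504595 -3.37357952 -7.06387771] 0.012097940152772749
lip 0
```

View pics/w6c.png

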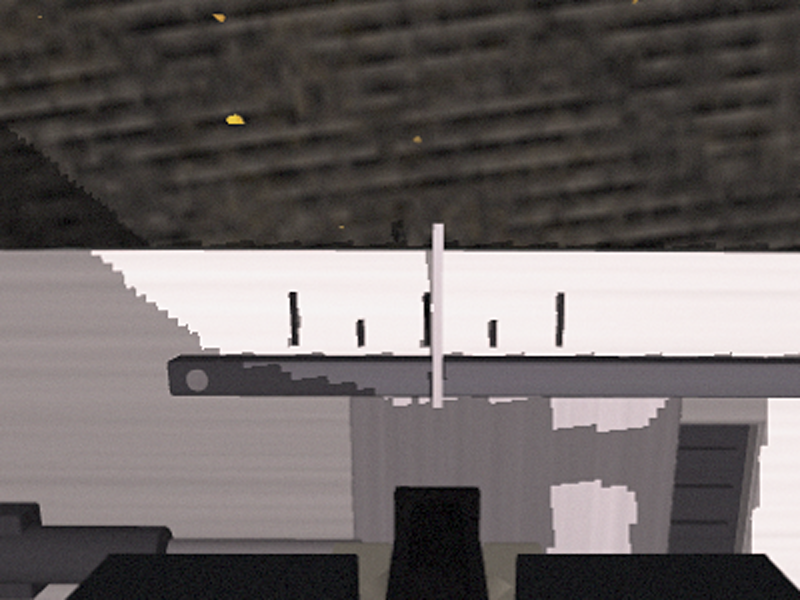

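The pointer is at 437 px and the half tick at 427 px (4.4 px/mm), so it's about 2.2 mm short, which agrees with the measured 27.8 mm of TCP travel. Correcting.

```bash
python3 -m crank '[[[-0.0022,0.0003,0],[0,0,0],-1],[[0,0,0],[0,0,0],-1],[[0,0,0],[0,0,0],-1],[[0,0,0],[0,0,0],-1],[[0,0,0],[0,0,0],-1]]'; python3 w.py w7; python3 - <<'E'
from h import *
p=cv2.imread("pics/w7.png")
g=cv2.cvtColor(p,cv2.COLOR_BGR2GRAY)
for v in(170,175,180,185): print(v,[(int(u)+230,int(g[v,u+230])) for u in np.where(np.r_[g[v,230:400]]<150)[0]], g[v,300:330])
from plant import imaging
q,d=imaging.snapshot("side"); s0=np.load("side1.npz")["p"]
X=cloud(q,d,imaging.camera_model("side"));c=X[(X[...,0]>.44)&(X[...,0]<.53)&(X[...,1]>.03)&(X[...,1]<.115)&(X[...,2]>.121)&(X[...,2]<.18)]
print("clip",len(c),c.mean(0),c[:,2].max())
E
```

```text
clock: 13.7
tool_pos: [0.4929, 0.1813, 0.086]
orientation: [179.9, -0.0, 83.0]
force: [10.9, -4.6, -6.7]
opening: 0.012
gripper_force: 30.0
[0.49292761 0.18126809 0.08600027] [ 1.79867237e+02 -1.01272945e-02  8.30085428e+01] [10.92553808 -4.56015834 -6.71327039] 0.011978268165720648
lip 0
170 [(249, 75), (250, 39), (251, 40), (252, 84), (312, 143), (313, 147), (314, 149), (315, 132), (383, 84), (384, 53), (385, 53), (386, 124)] [242 242 242 242 242 242 241 242 242 242 247 229 143 147 149 132 167 215
 208 211 214 230 243 241 241 241 242 242 241 240]
175 [(250, 31), (251, 43), (252, 44), (253, 95), (312, 145), (313, 147), (315, 133), (383, 67), (384, 50), (385, 40)] [243 243 242 242 243 244 243 242 243 243 245 227 145 147 152 133 161 212
 209 209 213 233 243 242 242 243 244 243 242 242]
180 [(250, 29), (251, 41), (252, 29), (253, 88), (283, 116), (284, 31), (285, 32), (286, 123), (313, 143), (314, 147), (315, 133), (350, 13), (351, 30), (352, 55), (383, 49), (384, 52), (385, 51), (386, 111)] [241 242 240 242 240 241 241 242 242 242 241 245 227 143 147 133 159 212
 207 208 200 221 244 243 242 240 241 240 242 240]
185 [(250, 79), (251, 34), (252, 25), (283, 75), (284, 38), (285, 39), (286, 133), (314, 146), (315, 134), (349, 116), (350, 49), (351, 50), (352, 108), (383, 34), (384, 50), (385, 77)] [242 241 241 241 242 241 241 242 242 242 242 244 226 152 146 134 160 214
 209 206 209 231 243 241 242 241 241 241 240 241]<stdin>:8: RuntimeWarning: Mean of empty slice.
  ret = um.true_divide(
Traceback (most recent call last):
ValueError: zero-size array to reduction operation maximum which has no identity
```

The pointer now covers the half tick (318.5 against 317.9 px). Last, a check of the clip and bystanders from the scene camera.

```bash
python3 - <<'E'
from h import *
from plant import imaging,ctrl
q,d=imaging.snapshot("scene");X=cloud(q,d,imaging.camera_model("scene"))
c=X[(X[...,0]>.45)&(X[...,0]<.52)&(X[...,1]>.03)&(X[...,1]<.105)&(X[...,2]>.121)&(X[...,2]<.2)]
print("clip",len(c),c.mean(0) if len(c) else 0,np.sort(c[:,2])[-5:])
S=load("scene1")[2]
for nm,b in(("tin",(.53,.65,-.47,-.35)),("can",(.48,.58,.4,.52))):
    for Y in(S,X):
        k=Y[(Y[...,0]>b[0])&(Y[...,0]<b[1])&(Y[...,1]>b[2])&(Y[...,1]<b[3])&(Y[...,2]>.05)&(Y[...,2]<.23)];print(nm,len(k),k.mean(0))
cv2.imwrite("pics/end.png",cv2.resize(q[130:370,200:520],None,fx=2.4,fy=2.4,interpolation=cv2.INTER_CUBIC))
o=ctrl.get_obs();print(o["clock"],o["tool_pos"],o["force"])
E
```

```text
clip 169 [0.48540685 0.06383943 0.16032959] [0.19634546 0.19779109 0.19894715 0.19972133 0.19975698]
tin 2081 [ 0.56487497 -0.43095443  0.10066361]
tin 2085 [ 0.56497825 -0.43103212  0.10075525]
can 730 [0.53028986 0.42576253 0.1484807 ]
can 596 [0.52988678 0.42666358 0.16412897]
13.85 [0.49291001 0.18124459 0.08599452] [10.91591552 -5.41995338 -8.00372244]
```

View pics/end.png

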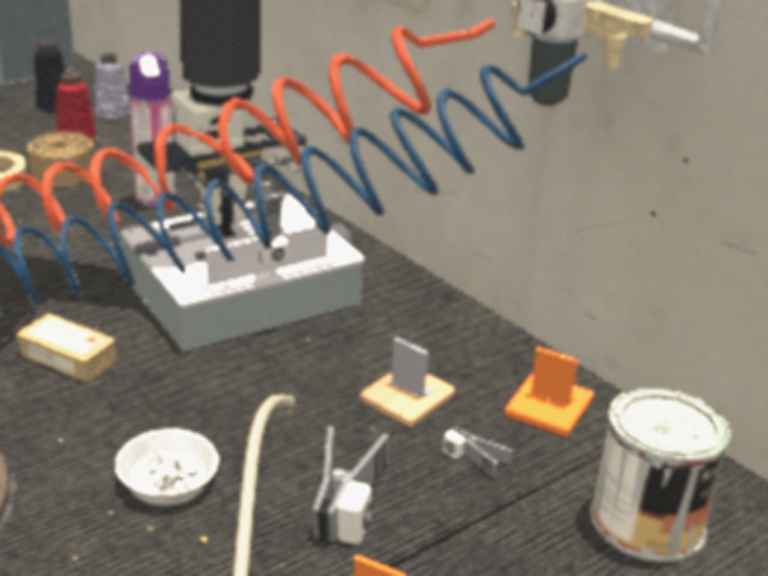

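The clip is on the lip with its pod at (273,250), and the stand is empty. The tin and the can are unmoved, and the arm is holding the tab. Handing in.

```bash
python3 -c "
from plant import close_job
print(close_job())"
```

```text
the job is handed in; nothing more can be done
None
```

The clip sits upright and well down on the inlet's lip, placed while the shutter was shut; the arm is holding the shutter at half open (within about 0.3 mm), the tin and can are unmoved, and the job was handed in at about 14 s of the 48 s allowed.

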